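# Pile, cover and count a pack of griddle trays

## Robot

A 6-joint arm with a two-finger parallel gripper is mounted at the origin on the work surface. World frame = base frame: x ahead of the robot, y to its left, z up, the work surface at z = 0. Lengths are in m, angles in rad, forces in N, time in s.
With the tool pointing down it reaches from about 0.35 to 0.975 m from the base axis. Payload 4.9 kg.
Tool frame: the origin (TCP) lies at the very end of the fingers, on their centre line; the grasp point (between the pads) lies 19 mm behind it (ctrl.tcp_to_grasp is the z of the grasp point in the tool frame, in m); z points along the fingers, y is the line along which they close (so a half turn about z gives the same grasp; the last joint's range is limited). The gripper opens to 85 mm and grips with 20 to 120 N. Pads are 22 mm wide; open, the fingers measure 114 mm over their backs; the gripper's body (76 mm by 85 mm) begins 54 mm behind the grasp point. The pads swing forward as they close: fully open they stand 13 mm farther back than shut.
Start: joints at [-1.412, 0.053, 1.613, -0, 1.476, -0.119], TCP at [0.171, -0.601, 0.231] pointing down, gripper open.
Joint ranges: [-3.01, 3.01], [-1.01, 2.22], [0.06, 2.58], [-1.02, 4.17], [0.09, 2.62], [-3.14, 3.14]. Speed limits (rad/s): [2.57, 2.57, 3.14, 3.14, 3.14, 3.14].

## Interface

Orientations are given as a rotation vector (axis times angle).
In Python, from station import ctrl, eyes, job, nets gives the robot as it stands. The module is installed in compiled form; this text tells all that it offers.
- The arm moves only by the tool jog_arm, never from a script. Its argument "commands" is one flat list of numbers, 7 for each row, row after row: the shift along the tool's x, y, z each as a share of 0.06 m, from -1 to 1, then the turn, a rotation vector about the tool's x, y, z each as a share of 0.1 rad, from -1 to 1, then the finger opening in mm, from 0 to 85.4. In form: [x, y, z, ax, ay, az, grip, x, y, z, ax, ay, az, grip, ...]. A call has 1 to 20 rows; each row shifts and turns the commanded pose from where the row before left it, along the tool's axes as they then stand; what a row does not reach is not made up. A row lasts 1/8 s, in which the tool goes at most 62.5 mm and 10.7 degrees, less where a joint would pass 70% of its speed; a pose out of reach is approached as far as the arm can. A call with a number of a shift or a turn outside -1 to 1 is refused whole. A call with a gripper value outside its range is refused whole. The fingers move at their own pace and stop on an object; "newtons" is the grip in N (left out, the last holds). Time passes only in rows, so rows that do not move let the fingers close. It gives the time, the measured TCP pose, the force, the opening and the grip force at its end, in the units of the state.
- ctrl.get_obs(): the state, without advancing time (a new reading comes with each control period).
- eyes.get_image(name): name is "scene" or "top" or "wrist"; returns a dict with "image" (384x512x3 uint8, red, green, blue), "z_map" (384x512 float32, m along the optical axis (not along the pixel's ray), 0 where there is no reading), "K" (3x3 intrinsics, pixels), "cam_to_world" (4x4, takes a point from camera to world coordinates). Camera axes: x right, y up, looking along -z (the intrinsics and any distortion apply to the point x, -y, -z); pixel columns grow to the right and rows downward; lengths in m; the calibration is good to about 2 mm. A picture is of the moment at which its call begins.
- job.finish_job(): hands the job in; it is judged then, once.
Trained networks look in the newest picture that a camera, given by its name, has taken for a name from the list of things; names that differ only in an ending like _2 or _b are one class to them, and where a whole thing is asked for, a point or a joint stands for the part that bears it (a point fixed in the world has none). Each returns a list of dicts, best first, with "p" (0 to 1); they miss things now and then, are a little off and sometimes report something else, mostly with a low value. They report only what shows in the picture. A call takes as long as a camera call.
- nets.silhouettes(camera, name): "mask" (384x512 bool, what is visible of it) and "bbox" ([left, top, right, bottom] in pixels, round what is visible of it).
The state is a dict: "t": time; "q": joint angles; "dq": joint speeds; "effort": joint torques, N m; "tool_pos": TCP position; "tool_rot": TCP orientation; "contact_force": force on the tool from outside, world axes, zero at the start; "wrist_torque": the same for the moment, N m; "opening": finger opening in m; "grip_force": force on a finger pad.
Only numpy, scipy, OpenCV 4.12 (cv2) and the standard library are available. Lean on these libraries where they do the work, as an engineer would, in place of code of your own. Each camera call takes 0.05 s, during which the arm holds its last target. There are 200 camera calls.

## Task

Make up a pack of the griddle trays: put the two loose wooden handles that lie on the packing board into the cardboard carton, stack all the trays squarely into one pile on the packing board, and set the steel cover squarely on top of the pile. Then push the counter's plunger fully down to tally the pack; leave the tools and supplies around it where they are.

Things in the scene. Friction and masses are not known exactly. Their poses are not given: they have to be found in the camera images.
- tray1: shallow dark steel griddle tray, flat rectangular, 62 mm (own x) by 126 mm (own y), 14 mm high, open on top with 5 mm thick upright rims, and at each short end a small bright lug (18 mm wide, 12 mm long), 150 mm over the lugs; 250 g. Origin: centre of the underside; z up. All trays are alike; 3 to 5 are present. Trays pile rim to underside, 14 mm per tray. Grip it across its 62 mm width
- tray2: shallow dark steel griddle tray, flat rectangular, 62 mm (own x) by 126 mm (own y), 14 mm high, open on top with 5 mm thick upright rims, and at each short end a small bright lug (18 mm wide, 12 mm long), 150 mm over the lugs; 250 g. Origin: centre of the underside; z up. All trays are alike; 3 to 5 are present. Trays pile rim to underside, 14 mm per tray. Grip it across its 62 mm width
- tray3: shallow dark steel griddle tray, flat rectangular, 62 mm (own x) by 126 mm (own y), 14 mm high, open on top with 5 mm thick upright rims, and at each short end a small bright lug (18 mm wide, 12 mm long), 150 mm over the lugs; 250 g. Origin: centre of the underside; z up. All trays are alike; 3 to 5 are present. Trays pile rim to underside, 14 mm per tray. Grip it across its 62 mm width
- tray4: shallow dark steel griddle tray, flat rectangular, 62 mm (own x) by 126 mm (own y), 14 mm high, open on top with 5 mm thick upright rims, and at each short end a small bright lug (18 mm wide, 12 mm long), 150 mm over the lugs; 250 g. Origin: centre of the underside; z up. All trays are alike; 3 to 5 are present. Trays pile rim to underside, 14 mm per tray. Grip it across its 62 mm width
- tray5: shallow dark steel griddle tray, flat rectangular, 62 mm (own x) by 126 mm (own y), 14 mm high, open on top with 5 mm thick upright rims, and at each short end a small bright lug (18 mm wide, 12 mm long), 150 mm over the lugs; 250 g. Origin: centre of the underside; z up. All trays are alike; 3 to 5 are present. Trays pile rim to underside, 14 mm per tray. Grip it across its 62 mm width
- board: fixed plywood packing board, 100 mm (own x) by 150 mm (own y), 18 mm thick, with a thin dark outline of a pile inlaid in its top. Origin: centre of the underside (top face is 18 mm above it); the pile goes centred on it with its long side along the board's long side (own y)
- cover: bright flat steel cover plate 66 mm (own x) by 130 mm (own y), 8 mm thick, with a round wooden bar handle (24 mm thick, along own y) on two dark brackets above it, 54 mm high in all; 300 g. Origin: centre of the underside, z up
- cover_grip (a point): middle of the cover's wooden bar, 42 mm above the cover's underside; the bar is 84 mm long along the cover's y, pinch it across x
- handle1: loose turned wooden handle without brackets, 110 mm long (own y), 27 mm thick, lying across the packing board near one end at the start; 60 g. Origin: middle of its underside as it lies
- handle2: loose turned wooden handle without brackets, 110 mm long (own y), 27 mm thick, lying across the packing board near one end at the start; 60 g. Origin: middle of its underside as it lies
- carton: fixed open cardboard carton, 110 mm (own x) by 140 mm (own y), 45 mm high, walls and floor 4 to 5 mm. Origin: centre of its underside
- counter: fixed grey tally counter, a 70 mm square block 50 mm high with an upright sprung plunger in its top. Origin: centre of its underside
- plunger (a joint): stroke of the counter's plunger: 0 up, 0.022 m fully down; the spring pushes back with 3 N at the top and about 10 N at the bottom
- plunger_top (a point): middle of the top face of the plunger's black cap (38 mm across), 86 mm above the bench when up, 64 mm when fully down
- screwdriver: red-handled screwdriver, a bystander, to be left where it is. Origin: on its underside or axis
- jar: amber jar, a bystander, to be left where it is. Origin: on its underside or axis
- tin: small aluminium tin, a bystander, to be left where it is. Origin: on its underside or axis
- driver: green power driver, a bystander, to be left where it is. Origin: on its underside or axis
- oil: white oil bottle, a bystander, to be left where it is. Origin: on its underside or axis
- screw_box: white box of screws, a bystander, to be left where it is. Origin: on its underside or axis

How it is judged:
By the outcome, as a careful person would: the job done as asked, in the order asked, and still so for the second after the job is handed in, with the robot touching nothing.
Of tray1, tray2, tray3, tray4, tray5 only 3 to 5 are there at a start; the rules pass over those that are not, and their reading is None.
At some moment in a run one of tray1, tray2, cover may be knocked a few centimetres aside while the robot is not near it.
Once in a run the grip may slacken for a moment while it holds something.
It also fails if it takes over 210 s, if anything falls off the work surface, if the arm or the gripper's body presses on something with over 40 N, if the wrist force passes 120 N, or if a joint passes its speed limit or range.

## Working session

There is one attempt and no reset: what is moved stays moved. The work goes in short steps, Python scripts to look and compute and a tool call to move; the robot and the scene stay as the last step left them, time stands still between calls to the robot, and variables do not carry over. Pictures are saved under pics/ and viewed, at most 14 in all, crops included, and the job is handed in when it is done.

Besides the shell and the picture viewer there is one more tool, called after "Request:" by a JSON object that holds its "fn" and its "kwargs". jog_arm: Moves the arm, as the interface text tells. Shift numbers are shares of 0.06 m and turn numbers shares of 0.1 rad, none past 1 either way. Its arguments: {"type":"object","properties":{"commands":{"type":"array","items":{"type":"number"}},"newtons":{"type":"number"}},"required":["commands"]}

```bash
mkdir -p pics
cat > h.py <<'E'
import numpy as np, cv2
from station import ctrl, eyes, job, nets
from scipy.spatial.transform import Rotation as R
def pts(im):
    z=im["z_map"];K=im["K"];v,u=np.mgrid[0:z.shape[0],0:z.shape[1]]
    P=np.stack([(u-K[0,2])/K[0,0]*z,-(v-K[1,2])/K[1,1]*z,-z,np.ones_like(z)],-1)
    W=P@im["cam_to_world"].T
    W=W[...,:3];W[z==0]=np.nan
    return W
def save(im,n): cv2.imwrite("pics/"+n,im["image"][...,::-1])
E
python3 - <<'E'
from h import *
o=ctrl.get_obs();print({k:np.round(v,3) for k,v in o.items()},ctrl.tcp_to_grasp)
print(R.from_rotvec(o["tool_rot"]).as_matrix().round(3))
a=eyes.get_image("top");b=eyes.get_image("scene");
cv2.imwrite("pics/a.png",cv2.resize(a["image"][...,::-1],(800,600)))
save(b,"b.png")
np.savez("top0.npz",img=a["image"],W=pts(a))
for n in ["tray1","board","cover","handle1","carton","counter","plunger"]:
    for r in nets.silhouettes("top",n):
        m=r["mask"];w=pts(a)[m];print(n,round(r["p"],2),r["bbox"],m.sum(),np.nanmedian(w,0).round(3),np.nanpercentile(w[:,2],[5,95]).round(3))
E
```

```text
{'t': np.float64(0.0), 'q': array([-1.412,  0.053,  1.614,  0.   ,  1.476, -0.119]), 'dq': array([ 0.002,  0.   ,  0.   ,  0.   ,  0.001, -0.   ]), 'effort': array([ 1.0000e-03, -3.9367e+01, -3.7018e+01, -0.0000e+00,  7.0000e-03,
       -0.0000e+00]), 'tool_pos': array([ 0.171, -0.6  ,  0.23 ]), 'tool_rot': array([-3.109, -0.435,  0.   ]), 'contact_force': array([ 0.013, -0.644,  0.032]), 'wrist_torque': array([-0.04 , -0.074,  0.029]), 'grip_force': np.float64(0.0), 'opening': np.float64(0.085)} -0.0187
[[ 0.962  0.274 -0.   ]
 [ 0.274 -0.962  0.002]
 [ 0.    -0.002 -1.   ]]
tray1 0.91 [103.4, 174.3, 152.9, 196.5] 859 [0.575 0.416 0.006] [-0.     0.016]
tray1 0.82 [297.1, 167.3, 344.0, 192.3] 889 [ 0.589 -0.185  0.005] [-0.001  0.016]
tray1 0.77 [174.7, 212.0, 220.1, 237.4] 818 [0.444 0.195 0.006] [-0.001  0.016]
tray1 0.7 [101.2, 211.4, 150.6, 231.0] 903 [0.46  0.417 0.005] [-0.001  0.016]
board 0.83 [228.3, 168.2, 279.4, 207.5] 1046 [0.564 0.017 0.018] [0.012 0.023]
cover 0.67 [300.9, 213.9, 347.7, 234.9] 934 [ 0.457 -0.198  0.009] [0.003 0.055]
handle1 0.74 [239.3, 171.2, 246.1, 207.2] 292 [0.559 0.056 0.04 ] [0.018 0.046]
handle1 0.53 [264.4, 167.4, 278.2, 204.9] 320 [ 0.568 -0.026  0.04 ] [0.017 0.047]
carton 0.61 [370.3, 207.2, 420.6, 244.7] 1795 [ 0.449 -0.413  0.005] [-0.     0.045]
carton 0.3 [153.7, 194.5, 169.4, 210.1] 135 [0.516 0.302 0.048] [-0.003  0.054]
counter 0.94 [371.1, 168.0, 404.4, 194.8] 647 [ 0.579 -0.38   0.05 ] [0.009 0.088]
plunger 0.75 [366.8, 203.5, 422.8, 242.4] 1814 [ 0.451 -0.412  0.005] [-0.001  0.045]
plunger 0.5 [275.5, 244.2, 290.6, 256.8] 149 [ 0.376 -0.07   0.059] [0.023 0.065]
```

View pics/a.png

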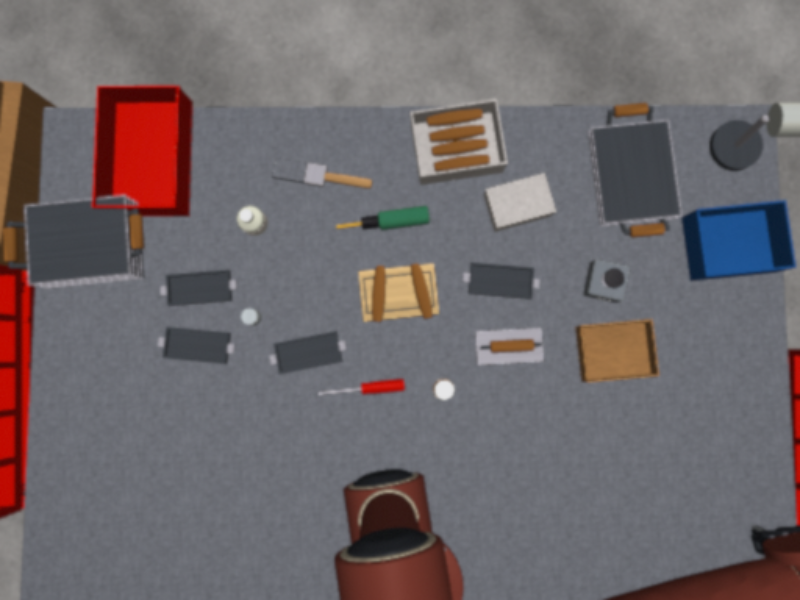

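View pics/b.png

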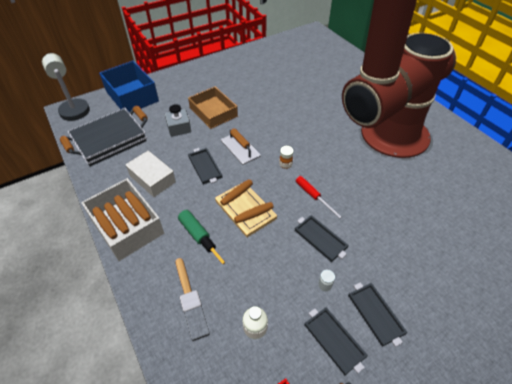

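The top view shows four trays in the 800x600 picture: (198,287), (196,345), (308,352) and (502,281). Two handles lie on the board at (398,292), the cover is at (510,346), the carton at (618,350) and the counter at (608,280). Next I fit poses.

```bash
cat >> h.py <<'E'
def onplane(im,uv,z):
    "pixels -> world xy at height z"
    K=im["K"];C=im["cam_to_world"];uv=np.atleast_2d(uv).astype(float)
    d=np.c_[(uv[:,0]-K[0,2])/K[0,0],-(uv[:,1]-K[1,2])/K[1,1],-np.ones(len(uv))]@C[:3,:3].T
    o=C[:3,3];return (o+d*((z-o[2])/d[:,2])[:,None])[:,:2]
def rect(im,m,z):
    v,u=np.nonzero(m);p=onplane(im,np.c_[u,v],z)
    c,s,a=cv2.minAreaRect((p*1000).astype(np.float32))
    if s[0]>s[1]: s=s[::-1];a+=90     # a -> direction of the short side
    a=(a+90)%180-90
    return np.round(c,1),np.round(s,1),round(a,1)   # mm, mm, deg: centre,(short,long),yaw=dir of short side (own x)
def find(cam,name,z,pmin=.4,im=None):
    im=im or eyes.get_image(cam)
    out=[]
    for r in nets.silhouettes(cam,name):
        if r["p"]<pmin: continue
        k=cv2.morphologyEx(r["mask"].astype(np.uint8),cv2.MORPH_OPEN,np.ones((3,3)))
        if k.sum()<20: continue
        out.append((round(r["p"],2),)+rect(im,k>0,z)+([int(x) for x in r["bbox"]],))
    return im,out
def go(x,y,z,yaw=None):
    "mm,deg (yaw: world angle of tool y, mod 180) -> turn (0.1rad) then shift (0.06 m) in the tool frame after the turn"
    o=ctrl.get_obs();M=R.from_rotvec(o["tool_rot"]).as_matrix();p=np.array(o["tool_pos"])
    ty=np.degrees(np.arctan2(M[1,1],M[0,1]))
    if yaw is None: yaw=ty
    d=(yaw-ty+90)%180-90
    Y=np.radians(ty+d);yx=np.array([np.cos(Y),np.sin(Y),0]);zz=np.array([0,0,-1.]);N=np.c_[np.cross(yx,zz),yx,zz]
    dr=R.from_matrix(M.T@N).as_rotvec()
    s=N.T@(np.array([x,y,z])/1000-p)
    print("at",p.round(4),"tooly",round(ty,1),"q6",o["q"][5].round(2),"turn",(dr/.1).round(2),"shift",(s/.06).round(3),"open",round(o["opening"]*1e3,1),"F",np.round(o["contact_force"],1),"grip",round(float(o["grip_force"]),1),"t",round(float(o["t"]),2))
E
python3 - <<'E'
from h import *
im=eyes.get_image("top")
for n,z in [("tray1",.014),("board",.018),("cover",.008),("handle1",.03),("carton",.045),("counter",.05)]:
    for r in find("top",n,z,.4,im)[1]: print(n,*r)
w=eyes.get_image("wrist");save(w,"w0.png");print(w["cam_to_world"].round(3),w["K"].round(1))
W=pts(im)
k=(W[...,2]>.07)&(abs(W[...,0]-.58)<.06)&(abs(W[...,1]+.38)<.06);print("plunger",W[k].mean(0),k.sum())
go(566,17,330,None)
E
```

```text
tray1 0.92 [460.7 415.2] [ 65.6 146.7] -7.0 [103, 210, 150, 234]
tray1 0.8 [574.  413.7] [ 63. 144.] 4.7 [104, 173, 153, 197]
tray1 0.76 [ 587.1 -183.6] [ 62.7 142.3] -2.5 [295, 167, 342, 193]
board 0.83 [563.8  17.1] [100.  149.4] 5.5 [228, 165, 279, 206]
cover 0.57 [ 460.  -200.2] [ 68.6 130.4] 3.0 [300, 210, 347, 234]
handle1 0.77 [559.9  56.3] [ 24.4 104.2] -89.8 [238, 171, 243, 208]
handle1 0.51 [566.9 -27. ] [ 24.4 105.5] -76.1 [264, 168, 278, 203]
handle1 0.48 [ 740.8 -220.1] [ 89.9 135. ] 17.1 [308, 110, 355, 150]
carton 0.73 [ 448.9 -401.1] [110.7 154.4] 5.2 [367, 205, 422, 242]
counter 0.71 [ 582.8 -383. ] [76.4 77.8] -12.8 [374, 166, 404, 192]
[[ 0.274  0.915  0.296  0.247]
 [-0.962  0.26   0.085 -0.58 ]
 [ 0.001 -0.308  0.951  0.374]
 [ 0.     0.     0.     1.   ]] [[346.2   0.  251.9]
 [  0.  346.2 189.6]
 [  0.    0.    1. ]]
plunger [ 0.58476907 -0.38807263  0.08543386] 134
at [ 0.1714 -0.601   0.2313] tooly -74.1 q6 -0.12 turn [ 0.  0. -0.] shift [ 9.15  -8.102 -1.644] open 85.5 F [-0.2 -0.1 -0.2] grip 0.0 t 0.85
```

```bash
python3 -c "
from h import *
go(560,56,250,-90); go(500,15,300,-90)"
```

```text
at [ 0.1714 -0.601   0.2313] tooly -74.1 q6 -0.12 turn [0.   0.   2.78] shift [  6.477 -10.951  -0.311] open 85.5 F [-0.2 -0.1 -0.2] grip 0.0 t 0.85
at [ 0.1714 -0.601   0.2313] tooly -74.1 q6 -0.12 turn [0.   0.   2.78] shift [  5.477 -10.267  -1.144] open 85.5 F [-0.2 -0.1 -0.2] grip 0.0 t 0.85
```

Request:
{"fn": "jog_arm", "kwargs": {"commands": [0, 0, 0, 0, 0, 0.93, 85, 0, 0, 0, 0, 0, 0.93, 85, 0, 0, 0, 0, 0, 0.92, 85, 0.456, -0.856, -0.1, 0, 0, 0, 85, 0.456, -0.856, -0.1, 0, 0, 0, 85, 0.456, -0.856, -0.1, 0, 0, 0, 85, 0.456, -0.856, -0.1, 0, 0, 0, 85, 0.456, -0.856, -0.1, 0, 0, 0, 85, 0.456, -0.856, -0.1, 0, 0, 0, 85, 0.456, -0.856, -0.1, 0, 0, 0, 85, 0.456, -0.856, -0.1, 0, 0, 0, 85, 0.456, -0.856, -0.1, 0, 0, 0, 85, 0.456, -0.856, -0.1, 0, 0, 0, 85, 0.456, -0.856, -0.1, 0, 0, 0, 85, 0.456, -0.856, -0.1, 0, 0, 0, 85, 0, 0, 0, 0, 0, 0, 85]}}

```text
t: 2.85
tool_pos: [0.5008, 0.0184, 0.3038]
tool_rot: [-3.141, -0.009, -0.001]
contact_force: [0.1, -1.0, 0.4]
opening: 0.085
grip_force: 0.0
```

Run:
```python
from h import *
w=eyes.get_image("wrist");save(w,"w1.png")
for n,z in [("board",.018),("handle1",.0315)]:
    for r in find("wrist",n,z,.3,w)[1]: print(n,*r)
go(560,56,150,-90)
```

```text
board 0.6 [564.3  16.8] [ 99.4 149.3] 5.9 [187, 42, 318, 139]
handle1 0.83 [559.5  54.9] [ 25.4 112.2] 88.1 [206, 43, 231, 145]
handle1 0.59 [564.8 -28. ] [ 26.5 110.5] -75.5 [274, 40, 308, 137]
at [0.4996 0.0149 0.3031] tooly -90.0 q6 1.45 turn [ 0.  0. -0.] shift [ 1.007 -0.685  2.552] open 85.0 F [-0.4 -0.7 -1.5] grip 0.0 t 3.0
```

View pics/w1.png

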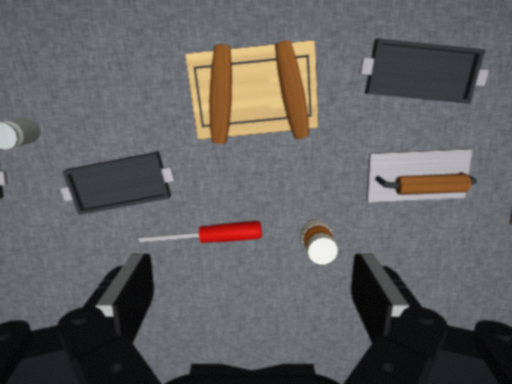

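The wrist picture shows the board at (250,90) with handles at (220,93) and (293,90). It agrees with the top view to 1–2 mm.

Request:
{"fn": "jog_arm", "kwargs": {"commands": [0.5, -0.34, 0.5, 0, 0, 0.2, 65, 0.5, -0.34, 0.8, 0, 0, 0, 65, 0, 0, 0.8, 0, 0, 0, 65, 0, 0, 0.8, 0, 0, 0, 65, 0, 0, 0.8, 0, 0, 0, 65, 0, 0, 0.55, 0, 0, 0, 65, 0, 0, 0.3, 0, 0, 0, 65, 0, 0, 0.12, 0, 0, 0, 65, 0, 0, 0, 0, 0, 0, 65, 0, 0, 0, 0, 0, 0, 65], "newtons": 30}}

```text
t: 4.25
tool_pos: [0.5616, 0.0553, 0.0248]
tool_rot: [3.141, -0.032, 0.005]
contact_force: [0.3, -1.4, -0.7]
opening: 0.0651
grip_force: 0.0
```

```bash
python3 -c "
from h import *
go(559.5,55.5,23,-91)"
```

```text
at [0.5616 0.0553 0.0248] tooly -91.2 q6 1.56 turn [ 0.   -0.03 -0.03] shift [-0.035 -0.003  0.03 ] open 65.1 F [ 0.3 -1.4 -0.7] grip 0.0 t 4.25
```

Request:
{"fn": "jog_arm", "kwargs": {"commands": [0, 0, 0, 0, 0, 0, 20, 0, 0, 0, 0, 0, 0, 20, 0, 0, 0, 0, 0, 0, 20, 0, 0, 0, 0, 0, 0, 20, 0, 0, 0, 0, 0, 0, 20, 0, 0, -0.2, 0, 0, 0, 20, 0, 0, -0.7, 0, 0, 0, 20, 0, 0, -0.8, 0, 0, 0, 20, 0, 0, -0.8, 0, 0, 0, 20, 0, 0, 0, 0, 0, 0, 20], "newtons": 30}}

```text
t: 5.5
tool_pos: [0.5631, 0.0553, 0.1789]
tool_rot: [3.141, -0.032, 0.015]
contact_force: [0.3, 0.3, -0.6]
opening: 0.0233
grip_force: 29.6
```

```bash
cat >> h.py <<'E'
def loc(c,yaw,dx,dy=0):
    a=np.radians(yaw);return c[0]+dx*np.cos(a)-dy*np.sin(a),c[1]+dx*np.sin(a)+dy*np.cos(a)
E
python3 -c "
from h import *
C=(449,-401)
# carton check by depth
W=np.load('top0.npz')['W'];k=(abs(W[...,0]-.449)<.09)&(abs(W[...,1]+.401)<.1)&(W[...,2]>.03)
p=(W[k][:,:2]*1000).astype(np.float32);print(cv2.minAreaRect(p))
go(*loc(C,5.2,-17),175,5.2)
go(*loc(C,5.2,17),175,5.2)
"
```

```text
((449.64678955078125, -405.59552001953125), (109.8089370727539, 141.46055603027344), 5.025293350219727)
at [0.5631 0.0553 0.1789] tooly -91.2 q6 1.56 turn [-0.07 -0.08 14.6 ] shift [7.402 2.866 0.065] open 23.3 F [ 0.3  0.3 -0.6] grip 29.6 t 5.5
at [0.5631 0.0553 0.1789] tooly -91.2 q6 1.56 turn [-0.07 -0.08 14.6 ] shift [7.402 2.299 0.065] open 23.3 F [ 0.3  0.3 -0.6] grip 29.6 t 5.5
```

```bash
sed -i 's/d=(yaw-ty+90)%180-90/yaw=(yaw+120)%180-120; d=yaw-ty/' h.py
python3 -c "
from h import *
C=(449.6,-404.5)
go(*loc(C,5.2,-17),175,5.2)
"
```

```text
at [0.5631 0.0553 0.1789] tooly -91.2 q6 1.56 turn [  0.08  -0.07 -16.82] shift [-7.461 -2.861  0.065] open 23.3 F [ 0.3  0.3 -0.6] grip 29.6 t 5.5
```

Request:
{"fn": "jog_arm", "kwargs": {"commands": [0, 0, 0, 0, 0, -0.99, 20, 0, 0, 0, 0, 0, -0.99, 20, 0, 0, 0, 0, 0, -0.99, 20, 0, 0, 0, 0, 0, -0.99, 20, 0, 0, 0, 0, 0, -0.99, 20, 0, 0, 0, 0, 0, -0.99, 20, 0, 0, 0, 0, 0, -0.99, 20, 0, 0, 0, 0, 0, -0.99, 20, 0, 0, 0, 0, 0, -0.99, 20, 0, 0, 0, 0, 0, -0.99, 20, 0, 0, 0, 0, 0, -0.99, 20, 0, 0, 0, 0, 0, -0.99, 20, 0, 0, 0, 0, 0, -0.99, 20, 0, 0, 0, 0, 0, -0.99, 20, 0, 0, 0, 0, 0, -0.99, 20, 0, 0, 0, 0, 0, -0.99, 20, 0, 0, 0, 0, 0, -0.98, 20]}}

```text
t: 7.62
tool_pos: [0.559, 0.0554, 0.1712]
tool_rot: [-2.113, -2.322, 0.004]
contact_force: [0.5, 0.8, -0.8]
opening: 0.0232
grip_force: 29.6
```

Request:
{"fn": "jog_arm", "kwargs": {"commands": [-0.829, -0.318, 0, 0, 0, 0, 20, -0.829, -0.318, 0, 0, 0, 0, 20, -0.829, -0.318, 0, 0, 0, 0, 20, -0.829, -0.318, 0, 0, 0, 0, 20, -0.829, -0.318, 0, 0, 0, 0, 20, -0.829, -0.318, 0, 0, 0, 0, 20, -0.829, -0.318, 0, 0, 0, 0, 20, -0.829, -0.318, 0, 0, 0, 0, 20, -0.829, -0.318, 0, 0, 0, 0, 20, 0, 0, 0.8, 0, 0, 0, 20, 0, 0, 0, 0, 0, 0, 20]}}

```text
t: 9.0
tool_pos: [0.4266, -0.403, 0.1189]
tool_rot: [-2.111, -2.31, -0.003]
contact_force: [0.3, 0.1, -0.5]
opening: 0.0235
grip_force: 29.5
```

```bash
python3 -c "
from h import *
C=(449.6,-404.5)
go(*loc(C,5.2,-17),22,5.2)
"
```

```text
at [ 0.4266 -0.403   0.1189] tooly 5.2 q6 -0.97 turn [-0.07 -0.1  -0.01] shift [-0.06   0.096  1.615] open 23.5 F [ 0.3  0.1 -0.5] grip 29.5 t 9.0
```

Request:
{"fn": "jog_arm", "kwargs": {"commands": [-0.06, 0.096, 0.4, 0, 0, 0, 20, 0, 0, 0.6, 0, 0, 0, 20, 0, 0, 0.5, 0, 0, 0, 20, 0, 0, 0.15, 0, 0, 0, 20, 0, 0, 0, 0, 0, 0, 20, 0, 0, 0, 0, 0, 0, 34, 0, 0, 0, 0, 0, 0, 34, 0, 0, 0, 0, 0, 0, 34, 0, 0, -0.3, 0, 0, 0, 34, 0, 0, -0.7, 0, 0, 0, 34, 0, 0, -0.8, 0, 0, 0, 34, 0, 0, -0.9, 0, 0, 0, 34, 0, 0, -0.6, 0, 0, 0, 60, 0, 0, 0, 0, 0, 0, 60]}}

```text
t: 10.75
tool_pos: [0.4375, -0.4109, 0.2306]
tool_rot: [2.111, 2.313, -0.002]
contact_force: [0.3, -0.0, 1.4]
opening: 0.0601
grip_force: 0.0
```

```bash
python3 -c "
from h import *
im=eyes.get_image('top')
for n,z in [('handle1',.03),('tray1',.014),('cover',.008)]:
    for r in find('top',n,z,.3,im)[1]: print(n,*r)
go(565.5,-27.7,180,-75.8)
"
```

```text
handle1 0.8 [567.1 -27.7] [ 22.9 105.5] -76.1 [263, 169, 278, 207]
handle1 0.74 [ 438.1 -406.5] [ 23.7 110.2] 14.6 [378, 218, 413, 237]
handle1 0.61 [515.5 303.3] [33.6 37. ] -0.0 [153, 196, 166, 211]
tray1 0.75 [574.2 413.7] [ 63.3 143.8] 4.7 [101, 174, 150, 198]
tray1 0.67 [445.7 197.5] [ 59.1 145.2] 10.6 [173, 211, 218, 236]
tray1 0.6 [ 587.7 -186.8] [ 63.6 142.9] -5.1 [298, 166, 342, 194]
tray1 0.55 [460.7 418.1] [ 61.6 147. ] -5.3 [102, 210, 150, 232]
at [ 0.4354 -0.4083  0.2225] tooly 5.2 q6 -0.97 turn [-3.000e-02 -1.000e-02  1.414e+01] shift [ 3.659 -5.618  0.708] open 60.3 F [-0.5  0.5 -0.6] grip 0.0 t 10.95
```

Request:
{"fn": "jog_arm", "kwargs": {"commands": [0, 0, 0, 0, 0, 0.943, 65, 0, 0, 0, 0, 0, 0.943, 65, 0, 0, 0, 0, 0, 0.943, 65, 0, 0, 0, 0, 0, 0.943, 65, 0, 0, 0, 0, 0, 0.943, 65, 0, 0, 0, 0, 0, 0.943, 65, 0, 0, 0, 0, 0, 0.943, 65, 0, 0, 0, 0, 0, 0.943, 65, 0, 0, 0, 0, 0, 0.943, 65, 0, 0, 0, 0, 0, 0.943, 65, 0, 0, 0, 0, 0, 0.943, 65, 0, 0, 0, 0, 0, 0.943, 65, 0, 0, 0, 0, 0, 0.943, 65, 0, 0, 0, 0, 0, 0.943, 65, 0, 0, 0, 0, 0, 0.943, 65]}}

```text
t: 12.82
tool_pos: [0.4353, -0.4083, 0.2218]
tool_rot: [-3.115, -0.382, 0.003]
contact_force: [0.3, 0.7, 0.1]
opening: 0.0653
grip_force: 0.0
```

Request:
{"fn": "jog_arm", "kwargs": {"commands": [0.523, -0.803, 0, 0, 0, 0, 65, 0.523, -0.803, 0, 0, 0, 0, 65, 0.523, -0.803, 0, 0, 0, 0, 65, 0.523, -0.803, 0, 0, 0, 0, 65, 0.523, -0.803, 0, 0, 0, 0, 65, 0.523, -0.803, 0.3, 0, 0, 0, 65, 0.523, -0.803, 0.4, 0, 0, 0, 65, 0, 0, 0.5, 0, 0, 0, 65, 0, 0, 0.5, 0, 0, 0, 65, 0, 0, 0, 0, 0, 0, 65]}}

```text
t: 14.08
tool_pos: [0.5631, -0.0275, 0.1173]
tool_rot: [-3.115, -0.388, 0.014]
contact_force: [-0.4, 0.4, 0.1]
opening: 0.0649
grip_force: 0.0
```

```bash
python3 -c "
from h import *
go(566,-27.7,23,-75.8)
"
```

```text
at [ 0.5631 -0.0275  0.1173] tooly -75.8 q6 1.14 turn [-0.04  0.09 -0.  ] shift [0.047 0.016 1.571] open 64.9 F [-0.4  0.4  0.1] grip 0.0 t 14.07
```

Request:
{"fn": "jog_arm", "kwargs": {"commands": [0.047, 0.016, 0.5, -0.04, 0.09, 0, 65, 0, 0, 0.5, 0, 0, 0, 65, 0, 0, 0.37, 0, 0, 0, 65, 0, 0, 0.2, 0, 0, 0, 65, 0, 0, 0, 0, 0, 0, 65, 0, 0, 0, 0, 0, 0, 20, 0, 0, 0, 0, 0, 0, 20, 0, 0, 0, 0, 0, 0, 20, 0, 0, 0, 0, 0, 0, 20, 0, 0, 0, 0, 0, 0, 20, 0, 0, -0.2, 0, 0, 0, 20, 0, 0, -0.7, 0, 0, 0, 20, 0, 0, -0.8, 0, 0, 0, 20, 0, 0, -0.8, 0, 0, 0, 20, 0, 0, 0, 0, 0, 0, 20]}}

```text
t: 15.95
tool_pos: [0.5713, -0.0288, 0.1838]
tool_rot: [3.112, 0.387, 0.029]
contact_force: [0.2, -0.5, -1.3]
opening: 0.0231
grip_force: 30.0
```

```bash
python3 -c "
from h import *
C=(449.6,-404.5)
go(*loc(C,5.2,20),175,8)
"
```

```text
at [ 0.5713 -0.0288  0.1838] tooly -75.8 q6 1.14 turn [  0.2   -0.09 -14.63] shift [-5.934 -2.547  0.147] open 23.1 F [ 0.2 -0.5 -1.3] grip 30.0 t 15.95
```

Request:
{"fn": "jog_arm", "kwargs": {"commands": [0, 0, 0, 0, 0, -0.975, 20, 0, 0, 0, 0, 0, -0.975, 20, 0, 0, 0, 0, 0, -0.975, 20, 0, 0, 0, 0, 0, -0.975, 20, 0, 0, 0, 0, 0, -0.975, 20, 0, 0, 0, 0, 0, -0.975, 20, 0, 0, 0, 0, 0, -0.975, 20, 0, 0, 0, 0, 0, -0.975, 20, 0, 0, 0, 0, 0, -0.975, 20, 0, 0, 0, 0, 0, -0.975, 20, 0, 0, 0, 0, 0, -0.975, 20, 0, 0, 0, 0, 0, -0.975, 20, 0, 0, 0, 0, 0, -0.975, 20, 0, 0, 0, 0, 0, -0.975, 20, 0, 0, 0, 0, 0, -0.975, 20]}}

```text
t: 17.82
tool_pos: [0.5674, -0.0282, 0.176]
tool_rot: [2.054, 2.369, 0.005]
contact_force: [-0.7, 0.1, -0.5]
opening: 0.0231
grip_force: 30.0
```

Request:
{"fn": "jog_arm", "kwargs": {"commands": [-0.848, -0.364, 0, 0, 0, 0, 20, -0.848, -0.364, 0, 0, 0, 0, 20, -0.848, -0.364, 0, 0, 0, 0, 20, -0.848, -0.364, 0, 0, 0, 0, 20, -0.848, -0.364, 0, 0, 0, 0, 20, -0.848, -0.364, 0, 0, 0, 0, 20, -0.848, -0.364, 0, 0, 0, 0, 20, 0, 0, 0.8, 0, 0, 0, 20, 0, 0, 0, 0, 0, 0, 20]}}

```text
t: 18.95
tool_pos: [0.4636, -0.3996, 0.1231]
tool_rot: [-2.061, -2.366, -0.011]
contact_force: [-0.8, 0.6, -1.6]
opening: 0.0235
grip_force: 29.9
```

```bash
python3 -c "
from h import *
C=(449.6,-404.5)
go(*loc(C,5.2,20),40,8)
w=eyes.get_image('top');cv2.imwrite('pics/c.png',cv2.resize(w['image'][190:260,350:440,::-1],(720,560)))
"
```

```text
at [ 0.4636 -0.3996  0.1231] tooly 7.9 q6 -0.98 turn [ 0.02 -0.07 -0.02] shift [-0.066  0.091  1.386] open 23.5 F [-0.8  0.6 -1.6] grip 29.9 t 18.95
```

View pics/c.png

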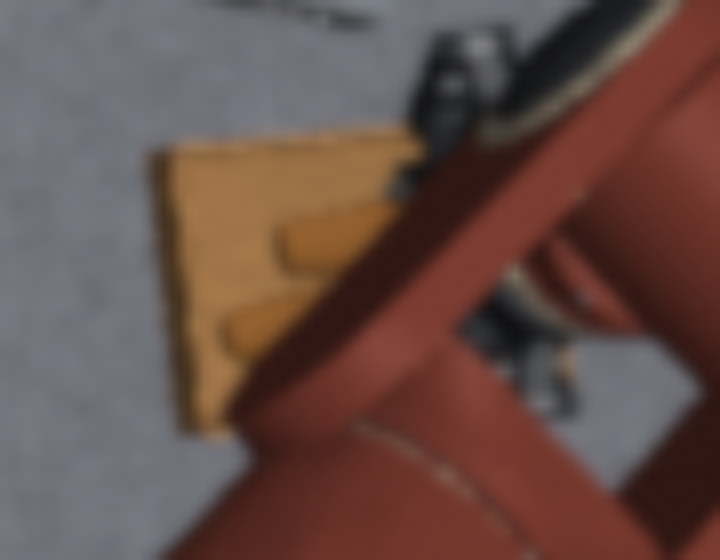

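The carton view shows handle 1 in the near half and the held handle over the far half. I release it low.

Request:
{"fn": "jog_arm", "kwargs": {"commands": [-0.066, 0.091, 0.5, 0, 0, 0, 20, 0, 0, 0.5, 0, 0, 0, 20, 0, 0, 0.35, 0, 0, 0, 20, 0, 0, 0, 0, 0, 0, 20, 0, 0, 0, 0, 0, 0, 32, 0, 0, 0, 0, 0, 0, 32, 0, 0, 0, 0, 0, 0, 32, 0, 0, -0.3, 0, 0, 0, 34, 0, 0, -0.7, 0, 0, 0, 34, 0, 0, -0.8, 0, 0, 0, 34, 0, 0, -0.9, 0, 0, 0, 85, 0.7, 0, -0.7, 0, 0, 0, 85, 0.8, 0, 0, 0, 0, 0, 85, 0.8, 0, 0, 0, 0, 0, 85, 0, 0, 0, 0, 0, 0, 85]}}

```text
t: 20.88
tool_pos: [0.4525, -0.2664, 0.254]
tool_rot: [2.051, 2.365, 0.009]
contact_force: [0.0, 0.2, -0.0]
opening: 0.0853
grip_force: 0.0
```

```bash
python3 -c "
from h import *
im=eyes.get_image('top')
for n,z in [('handle1',.03),('tray1',.014),('cover',.008)]:
    for r in find('top',n,z,.3,im)[1]: print(n,*r)
w=pts(im);k=(abs(w[...,0]-.449)<.07)&(abs(w[...,1]+.405)<.08);print(np.nanpercentile(w[k][:,2],[90,98,100]))
go(587.5,-185,250,0)
go(520,-185,250,0)
"
```

```text
handle1 0.67 [ 457.9 -197.5] [ 65.2 127.6] 3.2 [303, 209, 346, 234]
tray1 0.91 [446.1 193.5] [ 62.1 148.4] 12.1 [175, 210, 221, 240]
tray1 0.73 [575.5 415.3] [ 65.4 140. ] -0.0 [105, 171, 151, 196]
tray1 0.66 [460.5 416.8] [ 62.2 144.4] -5.6 [103, 210, 149, 230]
tray1 0.63 [ 587.8 -185.3] [ 63.4 146.2] -5.1 [295, 166, 346, 190]
cover 0.93 [ 458.2 -199.9] [ 64.4 131.8] 0.0 [303, 213, 348, 234]
[0.05145197 0.56020255 0.56532531]
at [ 0.4528 -0.2695  0.253 ] tooly 7.9 q6 -0.82 turn [0.1  0.03 1.38] shift [1.408 2.246 0.05 ] open 85.6 F [-0.1  0.9  0.6] grip 0.0 t 21.07
at [ 0.4528 -0.2695  0.253 ] tooly 7.9 q6 -0.82 turn [0.1  0.03 1.38] shift [1.408 1.121 0.05 ] open 85.6 F [-0.1  0.9  0.6] grip 0.0 t 21.07
```

Request:
{"fn": "jog_arm", "kwargs": {"commands": [0, 0, 0, 0.1, 0, 0.7, 85, 0, 0, 0, 0, 0, 0.9, 85, 0.35, 0.56, 0.2, 0, 0, 0, 85, 0.35, 0.56, 0.2, 0, 0, 0, 85, 0.35, 0.56, 0.2, 0, 0, 0, 85, 0.35, 0.56, 0.2, 0, 0, 0, 85, 0, 0, 0, 0, 0, 0, 85]}}

```text
t: 21.95
tool_pos: [0.5896, -0.1871, 0.2019]
tool_rot: [-2.242, -2.199, 0.005]
contact_force: [-0.2, 0.0, -0.2]
opening: 0.0852
grip_force: 0.0
```

```bash
python3 -c "
from h import *
im,r=find('wrist','tray1',.014,.3)
for q in r: print(*q)
save(im,'w2.png')
im,r=find('wrist','cover',.008,.3)
for q in r: print(*q)
im,r=find('wrist','handle1',.03,.3)
for q in r: print(*q)
go(588,-185,2,-4)
"
```

```text
0.57 [ 587.4 -186.8] [ 62.6 150.3] -4.9 [216, 79, 287, 235]
0.77 [ 445.3 -243.4] [ 67.8 131.1] 3.0 [72, 149, 159, 268]
0.38 [ 442.  -403.8] [129.2 144.4] 4.8 [68, 283, 191, 383]
0.71 [ 480.3 -398.5] [ 27.1 100.3] 6.5 [141, 308, 176, 383]
0.52 [ 454.7 -234.7] [ 64.2 124.1] 2.9 [72, 149, 158, 269]
at [ 0.5884 -0.1887  0.2047] tooly -1.3 q6 -0.41 turn [0.01 0.03 0.47] shift [ 0.061 -0.01   3.378] open 85.4 F [-0.3 -0.7 -0. ] grip 0.0 t 22.25
```

View pics/w2.png

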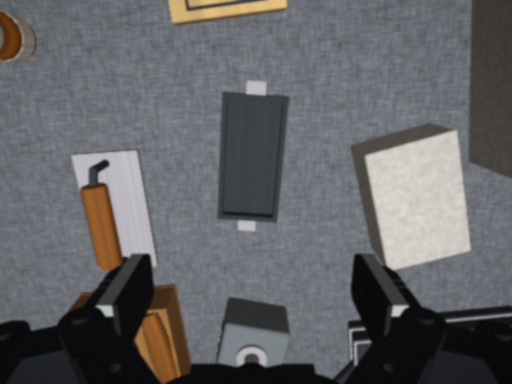

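The wrist picture shows the tray clearly at (252,156), square and unobstructed. The cover has been knocked to about (445,-243) mm. I pick this tray first.

Request:
{"fn": "jog_arm", "kwargs": {"commands": [0.03, -0.02, 0.7, 0, 0, 0.62, 85, 0, 0, 0.8, 0, 0, 0, 85, 0, 0, 0.8, 0, 0, 0, 85, 0, 0, 0.5, 0, 0, 0, 85, 0, 0, 0.25, 0, 0, 0, 85, 0, 0, 0.2, 0, 0, 0, 85, 0, 0, 0, 0, 0, 0, 85, 0, 0, 0, 0, 0, 0, 85], "newtons": 45}}

```text
t: 23.25
tool_pos: [0.5886, -0.1868, 0.0104]
tool_rot: [2.309, 2.125, -0.002]
contact_force: [0.1, -1.0, 0.7]
opening: 0.0849
grip_force: 0.0
```

```bash
python3 -c "
from h import *
go(587.4,-186.8,2,-4.9)
"
```

```text
at [ 0.5886 -0.1868  0.0104] tooly -4.8 q6 -0.34 turn [0.02 0.04 0.02] shift [-0.001 -0.019  0.141] open 84.9 F [ 0.1 -1.   0.7] grip 0.0 t 23.25
```

Request:
{"fn": "jog_arm", "kwargs": {"commands": [0, -0.02, 0.16, 0, 0, 0, 85, 0, 0, 0, 0, 0, 0, 60, 0, 0, 0, 0, 0, 0, 50, 0, 0, 0, 0, 0, 0, 50, 0, 0, 0, 0, 0, 0, 50, 0, 0, 0, 0, 0, 0, 50], "newtons": 45}}

```text
t: 24.0
tool_pos: [0.5865, -0.1863, -0.0005]
tool_rot: [2.31, 2.126, -0.003]
contact_force: [1.3, -0.0, 0.6]
opening: 0.061
grip_force: 51.0
```

Request:
{"fn": "jog_arm", "kwargs": {"commands": [0, 0, -0.2, 0, 0, 0, 50, 0, 0, -0.5, 0, 0, 0, 50, 0, 0, -0.8, 0, 0, 0, 50, 0, 0, -0.8, 0, 0, 0, 50, 0, 0, 0, 0, 0, 0, 50]}}

```text
t: 24.62
tool_pos: [0.5894, -0.1872, 0.1435]
tool_rot: [2.303, 2.12, 0.003]
contact_force: [0.4, -0.1, -2.6]
opening: 0.0606
grip_force: 50.7
```

```bash
python3 -c "
from h import *
B=(564.2,17)
im,r=find('wrist','tray1',.014+.138,.3)
for q in r: print(*q)
save(im,'w3.png')
go(*B,120,5.7)
"
```

```text
0.78 [ 590.  -180.1] [ 65.5 134.8] -4.8 [166, 88, 335, 373]
at [ 0.586  -0.1857  0.1373] tooly -4.8 q6 -0.34 turn [-0.    0.03 -1.83] shift [ 3.398 -0.026  0.288] open 60.5 F [ 1.   0.8 -3.8] grip 50.7 t 24.73
```

View pics/w3.png

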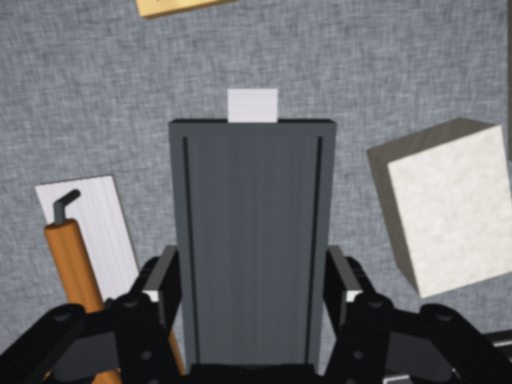

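The tray is held squarely (170–335 across, level), so I carry it to the board.

Request:
{"fn": "jog_arm", "kwargs": {"commands": [0, 0, 0, 0, 0, -0.9, 50, 0, 0, 0, 0, 0, -0.93, 50, 0.68, -0.005, 0, 0, 0, 0, 50, 0.68, -0.005, 0, 0, 0, 0, 50, 0.68, -0.005, 0, 0, 0, 0, 50, 0.68, -0.005, 0, 0, 0, 0, 50, 0.68, -0.005, 0.3, 0, 0, 0, 50, 0, 0, 0.3, 0, 0, 0, 50, 0, 0, 0.5, 0, 0, 0, 50, 0, 0, 0, 0, 0, 0, 50]}}

```text
t: 25.98
tool_pos: [0.5604, 0.0165, 0.0655]
tool_rot: [-2.104, -2.324, 0.014]
contact_force: [0.1, 1.0, -2.4]
opening: 0.0608
grip_force: 50.6
```

```bash
python3 -c "
from h import *
im,r=find('wrist','board',.018,.3)
for q in r: print(*q)
go(564.2,17,18.5,5.7)
"
```

```text
0.64 [564.1  17.8] [ 99.6 149.1] 6.0 [169, 83, 355, 319]
at [0.5637 0.0162 0.0697] tooly 5.7 q6 -0.2 turn [-0.03  0.02 -0.  ] shift [0.012 0.01  0.853] open 60.4 F [-0.2  0.5 -1.6] grip 50.6 t 26.07
```

Request:
{"fn": "jog_arm", "kwargs": {"commands": [0.02, 0.01, 0.4, -0.03, 0.02, -0.03, 50, 0, 0, 0.3, 0, 0, 0, 50, 0, 0, 0.12, 0, 0, 0, 50, 0, 0, 0.04, 0, 0, 0, 50, 0, 0, 0, 0, 0, 0, 50, 0, 0, 0, 0, 0, 0, 50]}}

```text
t: 26.82
tool_pos: [0.5657, 0.0179, 0.02]
tool_rot: [2.102, 2.33, 0.004]
contact_force: [0.2, 0.1, -3.5]
opening: 0.0605
grip_force: 50.6
```

```bash
python3 -c "
from h import *
go(564.2,17.2,18.5,5.8)
"
```

```text
at [0.5657 0.0179 0.02  ] tooly 5.9 q6 -0.2 turn [0.04 0.01 0.02] shift [-0.009 -0.026  0.025] open 60.5 F [ 0.2  0.1 -3.5] grip 50.6 t 26.82
```

Lower the last millimetre, release, and go up towards the next tray.

Request:
{"fn": "jog_arm", "kwargs": {"commands": [-0.01, -0.02, 0.03, 0, 0, 0, 50, 0, 0, 0, 0, 0, 0, 50, 0, 0, 0, 0, 0, 0, 66, 0, 0, 0, 0, 0, 0, 85, 0, 0, 0, 0, 0, 0, 85, 0, 0, -0.3, 0, 0, 0, 85, 0, 0, -0.7, 0, 0, 0, 85, 0, 0, -0.9, 0, 0, 0, 85, 0, 0, -0.9, 0, 0, 0, 85, 0, 0, -0.3, 0, 0, 0, 85, 0, 0, 0, 0, 0, 0, 85]}}

```text
t: 28.2
tool_pos: [0.5644, 0.0172, 0.2057]
tool_rot: [2.101, 2.329, 0.006]
contact_force: [-0.0, 0.0, -0.9]
opening: 0.0855
grip_force: 0.0
```

```bash
python3 -c "
from h import *
im,r=find('wrist','tray1',.032,.3)
for q in r: print(*q)
im,r=find('wrist','board',.018,.3)
for q in r: print(*q)
im,r=find('top','tray1',.014,.3)
for q in r: print(*q)
go(445.8,194,200,11.5)
"
```

```text
0.88 [463.2 132.3] [26.2 61.6] -84.1 [105, 0, 182, 33]
0.84 [563.1  17.3] [ 63.2 147.9] 6.2 [215, 83, 282, 235]
0.8 [563.6  16.2] [ 99.5 149.3] 5.9 [201, 86, 312, 235]
0.94 [443.5 201.4] [ 64.9 137.9] 11.3 [172, 209, 215, 238]
0.8 [574.2 412.2] [ 63.  146.7] 4.7 [105, 174, 152, 198]
0.75 [460.5 418.5] [ 62.9 141. ] -6.1 [100, 213, 148, 231]
0.57 [550.3  35.5] [ 40.3 111.2] -0.0 [230, 184, 279, 198]
0.5 [ 438.3 -413.4] [ 25.9 107.8] 9.4 [376, 219, 411, 239]
0.35 [ 444.7 -241.5] [ 65.4 129.1] 3.0 [316, 214, 361, 237]
at [0.5623 0.0174 0.201 ] tooly 5.9 q6 -0.2 turn [-0.01 -0.   -0.98] shift [ 3.272 -1.316  0.017] open 84.9 F [-0.6 -0.1 -1.2] grip 0.0 t 28.5
```

Request:
{"fn": "jog_arm", "kwargs": {"commands": [0, 0, 0, 0, 0, -0.98, 85, 0.818, -0.329, 0, 0, 0, 0, 85, 0.818, -0.329, 0, 0, 0, 0, 85, 0.818, -0.329, 0, 0, 0, 0, 85, 0.818, -0.329, 0, 0, 0, 0, 85, 0, 0, 0, 0, 0, 0, 85, 0, 0, 0, 0, 0, 0, 85]}}

```text
t: 29.38
tool_pos: [0.4468, 0.1936, 0.2023]
tool_rot: [1.986, 2.432, 0.0]
contact_force: [-0.1, 1.1, 0.0]
opening: 0.0847
grip_force: 0.0
```

```bash
python3 -c "
from h import *
im,r=find('wrist','tray1',.014,.3)
for q in r: print(*q)
q=min(r,key=lambda q:np.hypot(q[1][0]-445,q[1][1]-196)); go(*q[1],0,q[3])
"
```

```text
0.8 [568.2  12.4] [ 68.8 144.6] 6.2 [289, 277, 354, 383]
0.71 [445.1 195.8] [ 63.5 148.4] 10.3 [216, 77, 285, 227]
at [0.4473 0.193  0.2026] tooly 11.4 q6 0.06 turn [0.02 0.01 0.2 ] shift [ 0.053 -0.028  3.376] open 85.2 F [ 0.   0.1 -0.5] grip 0.0 t 29.48
```

Request:
{"fn": "jog_arm", "kwargs": {"commands": [0.05, -0.03, 0.7, 0, 0, 0.2, 85, 0, 0, 0.8, 0, 0, 0, 85, 0, 0, 0.8, 0, 0, 0, 85, 0, 0, 0.5, 0, 0, 0, 85, 0, 0, 0.36, 0, 0, 0, 85, 0, 0, 0.2, 0, 0, 0, 85, 0, 0, 0, 0, 0, 0, 85, 0, 0, 0, 0, 0, 0, 85]}}

```text
t: 30.48
tool_pos: [0.4461, 0.1964, 0.0024]
tool_rot: [2.01, 2.41, 0.004]
contact_force: [0.3, -0.4, 0.3]
opening: 0.0852
grip_force: 0.0
```

```bash
python3 -c "
from h import *
go(445.1,195.8,0,10.3)
"
```

```text
at [0.4461 0.1964 0.0024] tooly 10.3 q6 0.08 turn [0.04 0.01 0.01] shift [-0.007 -0.018  0.041] open 85.2 F [ 0.3 -0.4  0.3] grip 0.0 t 30.48
```

Request:
{"fn": "jog_arm", "kwargs": {"commands": [0, -0.02, 0.03, 0, 0, 0, 85, 0, 0, 0, 0, 0, 0, 60, 0, 0, 0, 0, 0, 0, 50, 0, 0, 0, 0, 0, 0, 50, 0, 0, 0, 0, 0, 0, 50, 0, 0, 0, 0, 0, 0, 50, 0, 0, -0.2, 0, 0, 0, 50, 0, 0, -0.5, 0, 0, 0, 50, 0, 0, -0.8, 0, 0, 0, 50, 0, 0, -0.8, 0, 0, 0, 50, 0, 0, 0, 0, 0, 0, 50], "newtons": 45}}

```text
t: 31.85
tool_pos: [0.4461, 0.197, 0.1423]
tool_rot: [2.007, 2.408, 0.013]
contact_force: [-0.3, 0.0, -4.0]
opening: 0.0606
grip_force: 50.1
```

```bash
python3 -c "
from h import *
go(563.8,17.1,120,6)
"
```

```text
at [0.4461 0.197  0.1423] tooly 10.4 q6 0.08 turn [ 0.11 -0.    0.76] shift [-3.187  1.638  0.372] open 60.6 F [-0.3  0.  -4. ] grip 50.1 t 31.85
```

Request:
{"fn": "jog_arm", "kwargs": {"commands": [0, 0, 0, 0.1, 0, 0.76, 50, -0.797, 0.41, 0, 0, 0, 0, 50, -0.797, 0.41, 0, 0, 0, 0, 50, -0.797, 0.41, 0, 0, 0, 0, 50, -0.797, 0.41, 0, 0, 0, 0, 50, 0, 0, 0.3, 0, 0, 0, 50, 0, 0, 0.5, 0, 0, 0, 50, 0, 0, 0, 0, 0, 0, 50, 0, 0, 0, 0, 0, 0, 50]}}

```text
t: 32.98
tool_pos: [0.5603, 0.0169, 0.0885]
tool_rot: [-2.097, -2.332, 0.011]
contact_force: [1.0, 0.5, -2.5]
opening: 0.0602
grip_force: 50.6
```

```bash
python3 -c "
from h import *
go(563.8,17.2,33,6)
"
```

```text
at [0.5603 0.0169 0.0885] tooly 6.1 q6 -0.21 turn [-0.09  0.01  0.01] shift [-0.     0.059  0.926] open 60.2 F [ 1.   0.5 -2.5] grip 50.6 t 32.98
```

Request:
{"fn": "jog_arm", "kwargs": {"commands": [0, 0.03, 0.4, 0, 0, 0, 50, 0, 0, 0.35, 0, 0, 0, 50, 0, 0, 0.12, 0, 0, 0, 50, 0, 0, 0, 0, 0, 0, 50, 0, 0, 0, 0, 0, 0, 50]}}

```text
t: 33.6
tool_pos: [0.5635, 0.0163, 0.0384]
tool_rot: [-2.1, -2.333, 0.008]
contact_force: [-0.4, -0.5, -2.5]
opening: 0.0602
grip_force: 50.6
```

```bash
python3 -c "
from h import *
go(563.8,17.2,33,6)
"
```

```text
at [0.5635 0.0163 0.0384] tooly 6.0 q6 -0.21 turn [-0.05  0.02  0.  ] shift [0.014 0.006 0.089] open 60.2 F [-0.4 -0.5 -2.5] grip 50.6 t 33.6
```

Request:
{"fn": "jog_arm", "kwargs": {"commands": [0.014, 0.01, 0.06, -0.05, 0, 0, 50, 0, 0, 0.04, 0, 0, 0, 50, 0, 0, 0, 0, 0, 0, 50, 0, 0, 0, 0, 0, 0, 66, 0, 0, 0, 0, 0, 0, 85, 0, 0, 0, 0, 0, 0, 85, 0, 0, -0.3, 0, 0, 0, 85, 0, 0, -0.7, 0, 0, 0, 85, 0, 0, -0.9, 0, 0, 0, 85, 0, 0, -0.8, 0, 0, 0, 85, 0, 0, 0, 0, 0, 0, 85]}}

```text
t: 34.98
tool_pos: [0.5667, 0.0171, 0.2004]
tool_rot: [2.096, 2.328, 0.007]
contact_force: [0.1, -0.2, -1.0]
opening: 0.0851
grip_force: 0.0
```

```bash
python3 -c "
from h import *
im,r=find('wrist','tray1',.046,.3)
for q in r: print(*q)
im,r=find('wrist','board',.018,.3)
for q in r: print(*q)
im,r=find('top','tray1',.014,.3)
for q in r: print(*q)
go(460.6,417,200,-6)
"
```

```text
0.61 [563.3  16.7] [ 63.7 148.4] 6.4 [207, 78, 287, 245]
0.89 [563.3  16.9] [100.  149.1] 5.9 [196, 80, 310, 237]
0.98 [574.1 413.7] [ 63.2 143.5] 4.0 [104, 175, 151, 198]
0.76 [550.3  35.5] [ 40.3 111.2] -0.0 [230, 182, 280, 196]
0.63 [460.1 413.7] [ 64.1 144.6] -7.0 [102, 216, 150, 235]
at [0.5622 0.0175 0.191 ] tooly 6.0 q6 -0.21 turn [-0.06  0.01  2.1 ] shift [ 6.444 -2.381 -0.151] open 84.7 F [ 0.2 -0.3  0. ] grip 0.0 t 35.27
```

Request:
{"fn": "jog_arm", "kwargs": {"commands": [0, 0, 0, 0, 0, 0.7, 85, 0, 0, 0, 0, 0, 0.7, 85, 0, 0, 0, 0, 0, 0.7, 85, 0.806, -0.298, -0.02, 0, 0, 0, 85, 0.806, -0.298, -0.02, 0, 0, 0, 85, 0.806, -0.298, -0.02, 0, 0, 0, 85, 0.806, -0.298, -0.02, 0, 0, 0, 85, 0.806, -0.298, -0.02, 0, 0, 0, 85, 0.806, -0.298, -0.02, 0, 0, 0, 85, 0.806, -0.298, -0.02, 0, 0, 0, 85, 0.806, -0.298, -0.02, 0, 0, 0, 85, 0, 0, 0, 0, 0, 0, 85, 0, 0, 0, 0, 0, 0, 85]}}

```text
t: 36.9
tool_pos: [0.4612, 0.4167, 0.2008]
tool_rot: [-2.334, -2.102, 0.008]
contact_force: [1.0, 0.6, -0.2]
opening: 0.0852
grip_force: 0.0
```

```bash
python3 -c "
from h import *
im,r=find('wrist','tray1',.014,.3)
for q in r: print(*q)
q=min(r,key=lambda q:np.hypot(q[1][0]-460,q[1][1]-416)); go(*q[1],0,q[3])
"
```

```text
0.93 [572.8 415.2] [ 66.5 150.7] 4.3 [327, 70, 407, 222]
0.62 [459.9 417.2] [ 63.6 148.1] -5.6 [218, 79, 283, 233]
at [0.4618 0.416  0.2013] tooly -6.1 q6 0.72 turn [-0.03  0.03 -0.09] shift [ 0.017 -0.033  3.356] open 84.7 F [ 0.8  0.3 -1.1] grip 0.0 t 37.0
```

Request:
{"fn": "jog_arm", "kwargs": {"commands": [0.02, -0.03, 0.7, 0, 0, -0.09, 85, 0, 0, 0.8, 0, 0, 0, 85, 0, 0, 0.8, 0, 0, 0, 85, 0, 0, 0.5, 0, 0, 0, 85, 0, 0, 0.34, 0, 0, 0, 85, 0, 0, 0.2, 0, 0, 0, 85, 0, 0, 0, 0, 0, 0, 85, 0, 0, 0, 0, 0, 0, 85]}}

```text
t: 38.0
tool_pos: [0.4605, 0.419, 0.0033]
tool_rot: [-2.325, -2.112, 0.0]
contact_force: [0.6, -0.5, 0.6]
opening: 0.0848
grip_force: 0.0
```

```bash
python3 -c "
from h import *
go(459.9,417.2,0.5,-5.6)
"
```

```text
at [0.4605 0.419  0.0033] tooly -5.5 q6 0.71 turn [-0.   -0.    0.02] shift [-0.031 -0.007  0.047] open 84.8 F [ 0.6 -0.5  0.6] grip 0.0 t 38.0
```

Request:
{"fn": "jog_arm", "kwargs": {"commands": [-0.03, 0, 0.045, 0, 0, 0, 85, 0, 0, 0, 0, 0, 0, 60, 0, 0, 0, 0, 0, 0, 50, 0, 0, 0, 0, 0, 0, 50, 0, 0, 0, 0, 0, 0, 50, 0, 0, 0, 0, 0, 0, 50, 0, 0, -0.2, 0, 0, 0, 50, 0, 0, -0.5, 0, 0, 0, 50, 0, 0, -0.8, 0, 0, 0, 50, 0, 0, -0.8, 0, 0, 0, 50, 0, 0, 0, 0, 0, 0, 50], "newtons": 45}}

```text
t: 39.38
tool_pos: [0.4621, 0.4185, 0.1426]
tool_rot: [2.325, 2.112, 0.011]
contact_force: [1.1, -0.0, -3.0]
opening: 0.0606
grip_force: 49.8
```

```bash
python3 -c "
from h import *
go(563.7,17.1,130,6)
"
```

```text
at [0.4621 0.4185 0.1426] tooly -5.5 q6 0.71 turn [ 0.06 -0.04 -2.01] shift [-6.83   0.985  0.209] open 60.6 F [ 1.1 -0.  -3. ] grip 49.8 t 39.38
```

Request:
{"fn": "jog_arm", "kwargs": {"commands": [0, 0, 0, 0.06, -0.04, -0.67, 50, 0, 0, 0, 0, 0, -0.67, 50, 0, 0, 0, 0, 0, -0.67, 50, -0.854, 0.123, 0, 0, 0, 0, 50, -0.854, 0.123, 0, 0, 0, 0, 50, -0.854, 0.123, 0, 0, 0, 0, 50, -0.854, 0.123, 0, 0, 0, 0, 50, -0.854, 0.123, 0, 0, 0, 0, 50, -0.854, 0.123, 0, 0, 0, 0, 50, -0.854, 0.123, 0, 0, 0, 0, 50, -0.854, 0.123, 0, 0, 0, 0, 50, 0, 0, 0.3, 0, 0, 0, 50, 0, 0, 0.5, 0, 0, 0, 50, 0, 0, 0, 0, 0, 0, 50, 0, 0, 0, 0, 0, 0, 50]}}

```text
t: 41.25
tool_pos: [0.5604, 0.0157, 0.0897]
tool_rot: [-2.098, -2.333, 0.016]
contact_force: [0.1, -0.0, -3.3]
opening: 0.0604
grip_force: 50.1
```

```bash
python3 -c "
from h import *
go(563.7,17.1,47.5,6)
"
```

```text
at [0.5604 0.0157 0.0897] tooly 6.1 q6 -0.21 turn [-0.1   0.04  0.01] shift [0.017 0.058 0.703] open 60.4 F [ 0.1 -0.  -3.3] grip 50.1 t 41.25
```

Request:
{"fn": "jog_arm", "kwargs": {"commands": [0.02, 0.03, 0.35, -0.05, 0.02, 0, 50, 0, 0, 0.2, 0, 0, 0, 50, 0, 0, 0.07, 0, 0, 0, 50, 0, 0, 0, 0, 0, 0, 50, 0, 0, 0, 0, 0, 0, 50]}}

```text
t: 41.88
tool_pos: [0.5629, 0.0162, 0.0538]
tool_rot: [-2.102, -2.335, 0.006]
contact_force: [-0.2, 1.1, -3.2]
opening: 0.0605
grip_force: 50.1
```

```bash
python3 -c "
from h import *
go(563.7,17.1,47.5,6)
"
```

```text
at [0.5629 0.0162 0.0538] tooly 6.0 q6 -0.21 turn [-0.03  0.02  0.  ] shift [0.014 0.015 0.105] open 60.5 F [-0.2  1.1 -3.2] grip 50.1 t 41.88
```

Request:
{"fn": "jog_arm", "kwargs": {"commands": [0.015, 0.01, 0.07, -0.03, 0.02, 0, 50, 0, 0, 0.04, 0, 0, 0, 50, 0, 0, 0, 0, 0, 0, 50, 0, 0, 0, 0, 0, 0, 66, 0, 0, 0, 0, 0, 0, 85, 0, 0, 0, 0, 0, 0, 85, 0, 0, -0.3, 0, 0, 0, 85, 0, 0, -0.7, 0, 0, 0, 85, 0, 0, -0.9, 0, 0, 0, 85, 0, 0, -0.7, 0, 0, 0, 85, 0, 0, 0, 0, 0, 0, 85]}}

```text
t: 43.25
tool_pos: [0.566, 0.0169, 0.2095]
tool_rot: [2.096, 2.329, 0.009]
contact_force: [-0.7, -0.1, -0.2]
opening: 0.0851
grip_force: 0.0
```

```bash
python3 -c "
from h import *
im,r=find('wrist','tray1',.060,.3)
for q in r: print(*q)
im,r=find('top','tray1',.014,.3)
for q in r: print(*q)
go(574,414,200,4.4)
"
```

```text
0.97 [561.8  17.2] [ 62.9 148.6] 6.0 [208, 80, 281, 249]
0.92 [574.  415.2] [ 65.4 146.5] 2.8 [103, 171, 153, 198]
at [0.5621 0.0173 0.2011] tooly 6.0 q6 -0.21 turn [-0.03 -0.    0.28] shift [6.577 0.705 0.018] open 85.1 F [-0.9  0.1 -0.6] grip 0.0 t 43.45
```

Request:
{"fn": "jog_arm", "kwargs": {"commands": [0, 0, 0, 0, 0, 0.28, 85, 0.822, 0.088, 0, 0, 0, 0, 85, 0.822, 0.088, 0, 0, 0, 0, 85, 0.822, 0.088, 0, 0, 0, 0, 85, 0.822, 0.088, 0, 0, 0, 0, 85, 0.822, 0.088, 0, 0, 0, 0, 85, 0.822, 0.088, 0, 0, 0, 0, 85, 0.822, 0.088, 0, 0, 0, 0, 85, 0.822, 0.088, 0, 0, 0, 0, 85, 0, 0, 0, 0, 0, 0, 85, 0, 0, 0, 0, 0, 0, 85]}}

```text
t: 44.82
tool_pos: [0.5743, 0.4133, 0.2009]
tool_rot: [-2.134, -2.304, 0.005]
contact_force: [1.0, -0.1, -0.0]
opening: 0.085
grip_force: 0.0
```

```bash
python3 -c "
from h import *
im,r=find('wrist','tray1',.014,.3)
for q in r: print(*q)
q=min(r,key=lambda q:np.hypot(q[1][0]-574,q[1][1]-414)); go(*q[1],0,q[3])
"
```

```text
0.9 [574.  415.6] [ 63.1 148.6] 4.4 [221, 80, 289, 229]
at [0.5748 0.4126 0.2017] tooly 4.3 q6 0.44 turn [-0.02  0.01 -0.01] shift [ 0.051 -0.009  3.361] open 84.8 F [ 0.2  0.7 -0.6] grip 0.0 t 44.92
```

Request:
{"fn": "jog_arm", "kwargs": {"commands": [0.04, -0.01, 0.7, 0, 0, 0, 85, 0, 0, 0.8, 0, 0, 0, 85, 0, 0, 0.8, 0, 0, 0, 85, 0, 0, 0.5, 0, 0, 0, 85, 0, 0, 0.34, 0, 0, 0, 85, 0, 0, 0.2, 0, 0, 0, 85, 0, 0, 0, 0, 0, 0, 85, 0, 0, 0, 0, 0, 0, 85]}}

```text
t: 45.92
tool_pos: [0.5748, 0.4168, 0.0037]
tool_rot: [2.134, 2.305, 0.003]
contact_force: [-1.0, -0.0, -0.2]
opening: 0.085
grip_force: 0.0
```

```bash
python3 -c "
from h import *
go(574,415.6,0.5,4.4)
"
```

```text
at [0.5748 0.4168 0.0037] tooly 4.4 q6 0.45 turn [ 0.01 -0.01  0.  ] shift [-0.018 -0.016  0.053] open 85.0 F [-1.  -0.  -0.2] grip 0.0 t 45.92
```

Request:
{"fn": "jog_arm", "kwargs": {"commands": [-0.02, -0.01, 0.05, 0, 0, 0, 85, 0, 0, 0, 0, 0, 0, 60, 0, 0, 0, 0, 0, 0, 50, 0, 0, 0, 0, 0, 0, 50, 0, 0, 0, 0, 0, 0, 50, 0, 0, 0, 0, 0, 0, 50, 0, 0, -0.2, 0, 0, 0, 50, 0, 0, -0.5, 0, 0, 0, 50, 0, 0, -0.8, 0, 0, 0, 50, 0, 0, -0.8, 0, 0, 0, 50, 0, 0, 0, 0, 0, 0, 50], "newtons": 45}}

```text
t: 47.3
tool_pos: [0.5759, 0.4165, 0.143]
tool_rot: [2.133, 2.304, 0.013]
contact_force: [-0.5, 1.1, -1.8]
opening: 0.0607
grip_force: 50.4
```

```bash
python3 -c "
from h import *
go(563.5,17.1,130,6)
"
```

```text
at [0.5759 0.4165 0.143 ] tooly 4.4 q6 0.44 turn [ 0.08 -0.04 -0.28] shift [-6.598 -0.902  0.217] open 60.7 F [-0.5  1.1 -1.8] grip 50.4 t 47.3
```

Request:
{"fn": "jog_arm", "kwargs": {"commands": [0, 0, 0, 0.06, -0.04, -0.28, 50, -0.825, -0.113, 0, 0, 0, 0, 50, -0.825, -0.113, 0, 0, 0, 0, 50, -0.825, -0.113, 0, 0, 0, 0, 50, -0.825, -0.113, 0, 0, 0, 0, 50, -0.825, -0.113, 0, 0, 0, 0, 50, -0.825, -0.113, 0, 0, 0, 0, 50, -0.825, -0.113, 0, 0, 0, 0, 50, -0.825, -0.113, 0, 0, 0, 0, 50, 0, 0, 0.2, 0, 0, 0, 50, 0, 0, 0.4, 0, 0, 0, 50, 0, 0, 0, 0, 0, 0, 50, 0, 0, 0, 0, 0, 0, 50]}}

```text
t: 48.92
tool_pos: [0.5601, 0.016, 0.102]
tool_rot: [-2.098, -2.334, 0.014]
contact_force: [0.2, 0.3, -1.3]
opening: 0.0608
grip_force: 50.3
```

```bash
python3 -c "
from h import *
go(563.5,17.1,61.5,6)
"
```

```text
at [0.5601 0.016  0.102 ] tooly 6.1 q6 -0.21 turn [-0.09  0.03  0.01] shift [0.013 0.058 0.675] open 60.8 F [ 0.2  0.3 -1.3] grip 50.3 t 48.92
```

Request:
{"fn": "jog_arm", "kwargs": {"commands": [0.02, 0.04, 0.35, -0.05, 0.02, 0, 50, 0, 0, 0.2, 0, 0, 0, 50, 0, 0, 0.07, 0, 0, 0, 50, 0, 0, 0, 0, 0, 0, 50, 0, 0, 0, 0, 0, 0, 50]}}

```text
t: 49.55
tool_pos: [0.5634, 0.0165, 0.0664]
tool_rot: [2.101, 2.334, -0.003]
contact_force: [0.0, -0.7, -2.3]
opening: 0.0604
grip_force: 50.3
```

```bash
python3 -c "
from h import *
go(563.5,17.1,61.5,6)
"
```

```text
at [0.5634 0.0165 0.0664] tooly 6.0 q6 -0.21 turn [-0.01  0.02  0.  ] shift [0.01  0.003 0.082] open 60.4 F [ 0.  -0.7 -2.3] grip 50.3 t 49.55
```

Place it, rise, and look at the pile and the cover.

Request:
{"fn": "jog_arm", "kwargs": {"commands": [0.01, 0, 0.06, -0.01, 0.02, 0, 50, 0, 0, 0.03, 0, 0, 0, 50, 0, 0, 0, 0, 0, 0, 50, 0, 0, 0, 0, 0, 0, 66, 0, 0, 0, 0, 0, 0, 85, 0, 0, 0, 0, 0, 0, 85, 0, 0, -0.3, 0, 0, 0, 85, 0, 0, -0.7, 0, 0, 0, 85, 0, 0, -0.9, 0, 0, 0, 85, 0, 0, -0.7, 0, 0, 0, 85, 0, 0, 0, 0, 0, 0, 85]}}

```text
t: 50.92
tool_pos: [0.5658, 0.0169, 0.2234]
tool_rot: [2.096, 2.329, 0.009]
contact_force: [0.3, 0.2, 0.1]
opening: 0.0851
grip_force: 0.0
```

```bash
python3 -c "
from h import *
im,r=find('wrist','tray1',.074,.3)
save(im,'w4.png')
for q in r: print(*q)
im,r=find('top','cover',.008,.3)
for q in r: print(*q)
im,r=find('top','tray1',.014,.3)
for q in r: print(*q)
w=pts(im)
for u in [(.449,-.405)]:
  k=(abs(w[...,0]-u[0])<.04)&(abs(w[...,1]-u[1])<.05);print(np.nanpercentile(w[k][:,2],[5,50,90,100]).round(3))
go(445,-243,220,3)
"
```

```text
0.81 [562.1  17.3] [ 62.1 148.6] 6.1 [210, 82, 281, 249]
0.72 [ 444.4 -242.6] [ 67.3 126.5] 0.0 [316, 217, 362, 236]
0.64 [553.4  35.5] [ 40.3 117.4] -0.0 [231, 185, 268, 200]
[0.    0.021 0.03  0.038]
at [0.5619 0.0172 0.2144] tooly 6.0 q6 -0.21 turn [-0.04 -0.01  0.53] shift [-4.23  -2.173 -0.093] open 85.0 F [ 0.5 -0.4 -0.2] grip 0.0 t 51.23
```

View pics/w4.png

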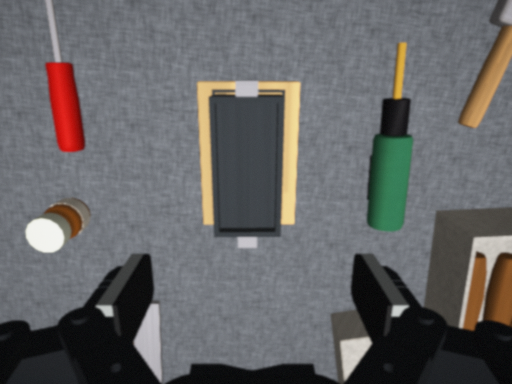

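The picture shows the four-tray pile square over the board outline at (246,160). Now the cover.

Request:
{"fn": "jog_arm", "kwargs": {"commands": [0, 0, 0, 0, 0, 0.5, 60, -0.705, -0.362, 0, 0, 0, 0, 60, -0.705, -0.362, 0, 0, 0, 0, 60, -0.705, -0.362, 0, 0, 0, 0, 60, -0.705, -0.362, 0, 0, 0, 0, 60, -0.705, -0.362, 0, 0, 0, 0, 60, -0.705, -0.362, 0, 0, 0, 0, 60, 0, 0, 0, 0, 0, 0, 60, 0, 0, 0, 0, 0, 0, 60]}}

```text
t: 52.35
tool_pos: [0.4465, -0.2429, 0.2154]
tool_rot: [-2.158, -2.279, 0.001]
contact_force: [0.8, 0.1, 0.6]
opening: 0.0603
grip_force: 0.0
```

```bash
python3 -c "
from h import *
im=eyes.get_image('wrist');W=pts(im)
for q in find('wrist','cover',.008,.3,im)[1]: print(*q)
k=(W[...,2]>.036)&(W[...,2]<.062)&(abs(W[...,0]-.445)<.05)&(abs(W[...,1]+.243)<.07)
save(im,'w5.png');print(k.sum());print(rect(im,k,.045), np.nanmean(W[k],0))
k2=(W[...,2]>.003)&(W[...,2]<.014)&(abs(W[...,0]-.445)<.06)&(abs(W[...,1]+.243)<.09);print(rect(im,cv2.morphologyEx(k2.astype(np.uint8),2,np.ones((3,3)))>0,.008))
go(444.6,-243,100,3)
"
```

```text
0.91 [ 444.1 -246.6] [ 67.7 135.1] 3.1 [218, 89, 285, 221]
2490
(array([ 443.7, -242.3]), array([ 23.4, 112.4]), 3.6) [ 0.44385329 -0.23981472  0.05033058]
(array([ 443.9, -243.7]), array([ 65.8, 129.4]), 3.0)
at [ 0.447  -0.2424  0.2158] tooly 3.2 q6 -0.7 turn [-0.02 -0.01  0.04] shift [-0.008 -0.04   1.93 ] open 59.7 F [-0.5  1.  -0.9] grip 0.0 t 52.45
```

View pics/w5.png

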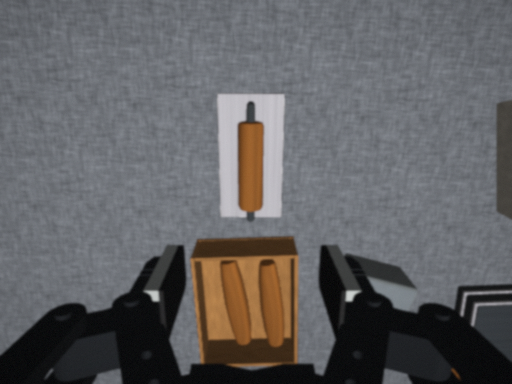

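The picture shows both handles lying flat in the carton at (235,300) and (270,300), and the cover at (250,157). I descend on its bar.

Request:
{"fn": "jog_arm", "kwargs": {"commands": [-0.02, -0.05, 0.7, 0, 0, 0.04, 60, 0, 0, 0.8, 0, 0, 0, 60, 0, 0, 0.8, 0, 0, 0, 60, 0, 0, 0.5, 0, 0, 0, 60, 0, 0, 0.3, 0, 0, 0, 60, 0, 0, 0, 0, 0, 0, 60, 0, 0, 0, 0, 0, 0, 60]}}

```text
t: 53.32
tool_pos: [0.4448, -0.2453, 0.0319]
tool_rot: [2.162, 2.277, -0.001]
contact_force: [0.1, -0.4, 0.5]
opening: 0.0602
grip_force: 0.0
```

```bash
python3 -c "
from h import *
go(443.9,-243.7,25,3)
"
```

```text
at [ 0.4448 -0.2453  0.0319] tooly 3.0 q6 -0.7 turn [ 0.01  0.02 -0.01] shift [ 0.028 -0.014  0.116] open 60.2 F [ 0.1 -0.4  0.5] grip 0.0 t 53.33
```

Request:
{"fn": "jog_arm", "kwargs": {"commands": [0.03, -0.01, 0.11, 0, 0, 0, 60, 0, 0, 0, 0, 0, 0, 40, 0, 0, 0, 0, 0, 0, 15, 0, 0, 0, 0, 0, 0, 15, 0, 0, 0, 0, 0, 0, 15, 0, 0, 0, 0, 0, 0, 15, 0, 0, -0.05, 0, 0, 0, 15, 0, 0, -0.3, 0, 0, 0, 15, 0, 0, -0.8, 0, 0, 0, 15, 0, 0, -0.8, 0, 0, 0, 15, 0, 0, -0.8, 0, 0, 0, 15, 0, 0, -0.3, 0, 0, 0, 15, 0, 0, 0, 0, 0, 0, 15], "newtons": 60}}

```text
t: 54.95
tool_pos: [0.4434, -0.2433, 0.2077]
tool_rot: [2.163, 2.276, -0.001]
contact_force: [-0.8, -0.5, -2.9]
opening: 0.0224
grip_force: 59.5
```

```bash
python3 -c "
from h import *
go(563.1,17.2,200,6)
"
```

```text
at [ 0.4434 -0.2433  0.2077] tooly 2.9 q6 -0.7 turn [ 0.    0.01 -0.54] shift [4.109 2.437 0.128] open 22.4 F [-0.8 -0.5 -2.9] grip 59.5 t 54.95
```

Request:
{"fn": "jog_arm", "kwargs": {"commands": [0, 0, 0, 0, 0, -0.54, 15, 0.587, 0.348, 0, 0, 0, 0, 15, 0.587, 0.348, 0, 0, 0, 0, 15, 0.587, 0.348, 0, 0, 0, 0, 15, 0.587, 0.348, 0, 0, 0, 0, 15, 0.587, 0.348, 0, 0, 0, 0, 15, 0.587, 0.348, 0, 0, 0, 0, 15, 0.587, 0.348, 0, 0, 0, 0, 15, 0, 0, 0.4, 0, 0, 0, 15, 0, 0, 0.4, 0, 0, 0, 15, 0, 0, 0, 0, 0, 0, 15, 0, 0, 0, 0, 0, 0, 15]}}

```text
t: 56.45
tool_pos: [0.562, 0.0174, 0.1576]
tool_rot: [-2.1, -2.333, 0.003]
contact_force: [-0.4, 0.3, -2.2]
opening: 0.0221
grip_force: 59.5
```

```bash
python3 -c "
from h import *
im=eyes.get_image('wrist');save(im,'w6.png')
go(563.1,17.2,99.5,6)
"
```

```text
at [0.5627 0.0173 0.1588] tooly 6.0 q6 -0.21 turn [-0.01 -0.   -0.  ] shift [-0.003  0.007  0.988] open 22.4 F [-0.5  0.2 -2.2] grip 59.5 t 56.5
```

View pics/w6.png

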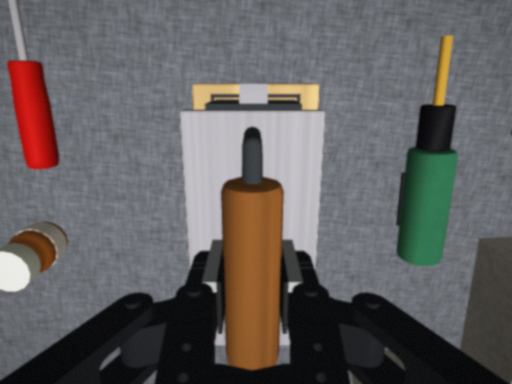

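The cover hangs level and centred over the pile (180–325 px wide, pile end visible at (253,100)), so I lower it.

Request:
{"fn": "jog_arm", "kwargs": {"commands": [0, 0, 0.4, 0, 0, 0, 15, 0, 0, 0.3, 0, 0, 0, 15, 0, 0, 0.15, 0, 0, 0, 15, 0, 0, 0, 0, 0, 0, 15, 0, 0, 0, 0, 0, 0, 15]}}

```text
t: 57.12
tool_pos: [0.5631, 0.0174, 0.1085]
tool_rot: [2.102, 2.335, 0.0]
contact_force: [0.1, -0.7, -3.0]
opening: 0.0219
grip_force: 59.6
```

```bash
python3 -c "
from h import *
go(563.1,17.2,99.5,6)
"
```

```text
at [0.5631 0.0174 0.1085] tooly 6.0 q6 -0.21 turn [0. 0. 0.] shift [-0.003 -0.001  0.15 ] open 21.9 F [ 0.1 -0.7 -3. ] grip 59.6 t 57.12
```

Request:
{"fn": "jog_arm", "kwargs": {"commands": [0, 0, 0.1, 0, 0, 0, 15, 0, 0, 0.04, 0, 0, 0, 15, 0, 0, 0, 0, 0, 0, 15, 0, 0, 0, 0, 0, 0, 15]}}

```text
t: 57.62
tool_pos: [0.5626, 0.0175, 0.0993]
tool_rot: [-2.101, -2.334, 0.001]
contact_force: [-0.2, -0.3, -3.3]
opening: 0.0221
grip_force: 59.6
```

Request:
{"fn": "jog_arm", "kwargs": {"commands": [0, 0, 0.015, 0, 0, 0, 15, 0, 0, 0, 0, 0, 0, 15, 0, 0, 0, 0, 0, 0, 15]}}

```text
t: 58.0
tool_pos: [0.5626, 0.0174, 0.0984]
tool_rot: [-2.101, -2.334, 0.001]
contact_force: [-0.1, -0.2, -2.7]
opening: 0.0222
grip_force: 59.7
```

Request:
{"fn": "jog_arm", "kwargs": {"commands": [0, 0, 0.015, 0, 0, 0, 15, 0, 0, 0, 0, 0, 0, 15, 0, 0, 0, 0, 0, 0, 30, 0, 0, 0, 0, 0, 0, 60, 0, 0, 0, 0, 0, 0, 60, 0, 0, -0.2, 0, 0, 0, 60, 0, 0, -0.7, 0, 0, 0, 60, 0, 0, -0.9, 0, 0, 0, 60, 0, 0, -0.8, 0, 0, 0, 60, 0, 0, 0, 0, 0, 0, 60, 0, 0, 0, 0, 0, 0, 60]}}

```text
t: 59.38
tool_pos: [0.5626, 0.0175, 0.2537]
tool_rot: [-2.102, -2.335, 0.001]
contact_force: [-0.3, -0.1, 0.2]
opening: 0.0602
grip_force: 0.0
```

```bash
python3 -c "
from h import *
im=eyes.get_image('wrist');save(im,'w7.png')
for q in find('wrist','cover',.082,.3,im)[1]: print(*q)
for q in find('wrist','board',.018,.3,im)[1]: print(*q)
W=pts(im);k=(abs(W[...,0]-.563)<.03)&(abs(W[...,1]-.017)<.06);print(np.nanpercentile(W[k][:,2],[10,30,50,90]).round(4))
go(584.8,-388,200,None)
"
```

```text
0.9 [562.7  13. ] [ 65.8 135.9] 6.0 [216, 96, 293, 234]
0.94 [563.5  17.1] [ 99.6 148.5] 5.8 [206, 80, 304, 216]
[0.0819 0.1193 0.2852 0.3351]
at [0.5617 0.0176 0.2514] tooly 6.0 q6 -0.21 turn [-0.04 -0.01 -0.  ] shift [-6.762 -0.326  0.857] open 59.8 F [-0.2 -0.2 -0.2] grip 0.0 t 59.52
```

View pics/w7.png

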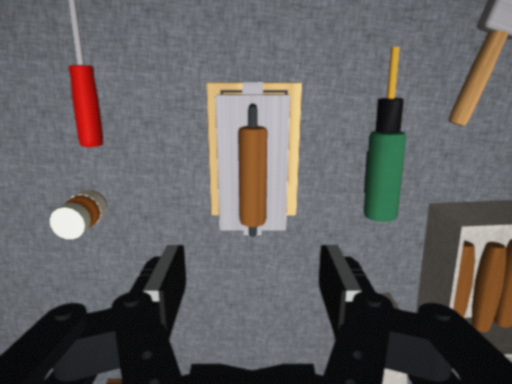

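The cover sits squarely on the pile at (252,163), with a small even board margin. Next, the counter.

Request:
{"fn": "jog_arm", "kwargs": {"commands": [-0.845, -0.041, 0, 0, 0, 0, 40, -0.845, -0.041, 0, 0, 0, 0, 20, -0.845, -0.041, 0, 0, 0, 0, 0, -0.845, -0.041, 0, 0, 0, 0, 0, -0.845, -0.041, 0, 0, 0, 0, 0, -0.845, -0.041, 0, 0, 0, 0, 0, -0.845, -0.041, 0.3, 0, 0, 0, 0, -0.845, -0.041, 0.4, 0, 0, 0, 0, 0, 0, 0, 0, 0, 0, 0, 0, 0, 0, 0, 0, 0, 0], "newtons": 40}}

```text
t: 60.78
tool_pos: [0.5852, -0.3873, 0.2101]
tool_rot: [-2.1, -2.332, 0.001]
contact_force: [0.7, 0.2, 0.2]
opening: 0.0
grip_force: 0.0
```

```bash
python3 -c "
from h import *
im=eyes.get_image('wrist');W=pts(im)
k=(W[...,2]>.080)&(W[...,2]<.092)&(abs(W[...,0]-.585)<.04)&(abs(W[...,1]+.388)<.04)
print(k.sum(),rect(im,k,.086),W[k].mean(0))
go(585,-388,90,None)
"
```

```text
1661 (array([ 584.2, -389. ]), array([37.1, 37.8]), 6.0) [ 0.58407269 -0.3885406   0.0859975 ]
at [ 0.5857 -0.387   0.2113] tooly 6.1 q6 -0.8 turn [-0.01 -0.01 -0.  ] shift [-0.016 -0.013  2.022] open 0.3 F [-0.  -0.3  0.1] grip 0.0 t 60.83
```

Request:
{"fn": "jog_arm", "kwargs": {"commands": [-0.03, -0.025, 0.7, 0, 0, 0, 0, 0, 0, 0.8, 0, 0, 0, 0, 0, 0, 0.4, 0, 0, 0, 0, 0, 0, 0.2, 0, 0, 0, 0, 0, 0, 0.15, 0, 0, 0, 0, 0, 0, 0.1, 0, 0, 0, 0, 0, 0, 0, 0, 0, 0, 0, 0, 0, 0, 0, 0, 0, 0]}}

```text
t: 61.82
tool_pos: [0.5854, -0.3904, 0.0738]
tool_rot: [2.1, 2.333, -0.0]
contact_force: [-3.0, 2.5, 6.5]
opening: 0.0
grip_force: 3.0
```

Request:
{"fn": "jog_arm", "kwargs": {"commands": [0, 0, 0.1, 0, 0, 0, 0, 0, 0, 0.06, 0, 0, 0, 0, 0, 0, 0.02, 0, 0, 0, 0, 0, 0, 0, 0, 0, 0, 0, 0, 0, 0, 0, 0, 0, 0]}}

```text
t: 62.45
tool_pos: [0.5859, -0.391, 0.0641]
tool_rot: [2.099, 2.332, -0.0]
contact_force: [-2.8, 3.8, 8.6]
opening: -0.0
grip_force: 4.4
```

Request:
{"fn": "jog_arm", "kwargs": {"commands": [0, 0, 0.03, 0, 0, 0, 0, 0, 0, 0, 0, 0, 0, 0, 0, 0, 0, 0, 0, 0, 0]}}

```text
t: 62.82
tool_pos: [0.586, -0.391, 0.064]
tool_rot: [2.099, 2.332, -0.0]
contact_force: [-6.2, 5.4, 14.2]
opening: 0.0001
grip_force: 7.5
```

Force climbs at 64 mm, so the plunger is at its stop. One more small press, then retreat.

Request:
{"fn": "jog_arm", "kwargs": {"commands": [0, 0, 0.03, 0, 0, 0, 0, 0, 0, 0, 0, 0, 0, 0, 0, 0, -0.2, 0, 0, 0, 0, 0, 0, -0.4, 0, 0, 0, 0, 0, 0, -0.8, 0, 0, 0, 0, 0, 0, -0.8, 0, 0, 0, 0, 0, 0, -0.5, 0, 0, 0, 0, 0.8, 0, 0, 0, 0, 0, 0, 0.8, 0, 0, 0, 0, 0, 0, 0, 0, 0, 0, 0, 0, 0]}}

```text
t: 64.08
tool_pos: [0.5745, -0.2921, 0.2196]
tool_rot: [2.097, 2.338, -0.001]
contact_force: [-0.4, -1.6, 0.8]
opening: 0.0003
grip_force: 0.0
```

```bash
python3 -c "
from h import *
go(585,-300,200,None)
im=eyes.get_image('top')
cv2.imwrite('pics/z.png',cv2.resize(im['image'][140:270,80:440,::-1],(800,289)))
for q in find('top','cover',.082,.3,im)[1]: print(*q)
for q in find('top','board',.018,.3,im)[1]: print(*q)
for q in find('top','tray1',.014,.3,im)[1]: print(*q)
"
```

```text
at [ 0.5745 -0.2921  0.2196] tooly 6.2 q6 -0.69 turn [ 0.    0.01 -0.  ] shift [-0.15   0.16   0.327] open 0.3 F [-0.4 -1.6  0.8] grip 0.0 t 64.08
0.61 [562.3  17.8] [ 68.5 131.4] 6.3 [229, 174, 278, 199]
0.52 [ 556.1 -390. ] [32.3 38.6] -0.0 [385, 183, 400, 194]
0.73 [563.9  17. ] [100.8 149.2] 6.0 [228, 168, 281, 208]
0.44 [563.9  17.1] [100.8 143.3] 5.2 [231, 169, 277, 206]
0.32 [708.8 310.8] [52.9 63.1] -44.7 [150, 132, 172, 149]
```

View pics/z.png

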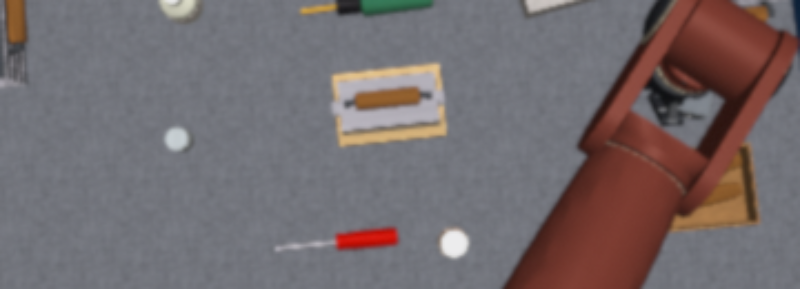

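The pile with its cover sits centred on the board at (388,100), no loose trays remain, and the bystanders are untouched. I hand in.

```bash
python3 -c "
from h import *
print(job.finish_job())"
```

```text
the job is handed in; nothing more can be done
None
```

I handed the job in at about 64 s: both handles are in the carton, all four trays are in one square pile on the board with the cover on top, the counter's plunger was pressed to its stop, and the tools and supplies were left where they were.

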